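# Park the film applicator behind the dock's drop catch

### The job

Put the steel film applicator away in its blue parking dock: set it on the open entry end of the dock, crosswise between the flared guides, and slide it along the dock floor so that its own edge lifts the red drop catch, until the catch has fallen shut behind it. Do not lift the catch beforehand, leave the applicator lying square in the bay and let go of it, and leave the stapler and the orange carton where they are.

Things in the scene. Friction and masses are not known exactly. Their poses are not given: they have to be found in the camera images.
- applicator_center (a point): Centre (half-way up) of the loose film applicator: bright steel bar 103 mm long along its y, 26 mm high, 0.3 to 0.5 kg, lying flat on the bench. Grip it at mid-length across its x, where the bar is 24 mm wide and 25 mm high. At each end (y = +-46 to 52 mm) is an end plate 34 mm wide in x, 26 mm high. The same either way round.
- dock: Fixed parking dock: blue base plate, x = -100 to 128, y = +-80 mm; its top (dock floor) is 8 mm above the bench; origin on the bench. x: direction of insertion, from the entry (-x, robot side) to the stops. The applicator lies across it, long axis along y. Pale metal guides, 26 mm above the bench: 120 mm apart from x = -45 to 70, flaring to 132 mm at the entry.
- dock_entry (a point): Where to set the applicator's centre down: dock x = -72 mm, y = 0, at the height of its centre when it lies on the dock floor (21 mm above the bench). Here it does not touch the catch yet. Axes as the dock's.
- dock_home (a point): The applicator's centre when its end plates touch the two rubber-faced end stops: dock x = +31 mm, y = 0, 21 mm above the bench. Axes as the dock's. The middle lane of the dock (y = +-33 mm) is open from above for fingers moving along with the applicator; only the catch's 8 mm cross shaft crosses it, at x = 115 mm, up to 34 mm above the bench.
- catch (a joint): Red drop catch, rad: 0 = shut, positive = noses raised (limit 0.8); 0.12 kg, held down by gravity only. A fork of two arms 35 to 57 mm either side of the dock's middle line, hinged on the cross shaft beyond the stops. Shut, the arms are 38 to 45 mm above the bench; raised by the applicator (about 0.16) they reach 67 mm.
- catch_nose (a point): Midway between the catch's two noses, at their lowest edge: shut, dock x = -1, 16 mm above the bench. Ramps rise from here towards the entry; upright drop faces look to the stops. Applicator centres (dock x): about -42 it meets the ramps and lifts them, with a few newtons; past about +18 the catch falls behind it; +31 at the stops.
- stapler: Bystander: grey and black hand stapler, 30 x 126 x 36 mm, loose on the bench; origin at the centre of its underside, long axis y. Leave it alone.
- carton: Bystander: small closed orange carton, 55 x 98 x 21 mm, loose on the bench; origin at the centre of its underside, long axis y. Leave it alone.
There are look-alikes about, which are no part of the job. Leave any turquoise or yellow look-alike of the part that bears applicator_center alone.

How it is judged (in metres and radians):
On the way:
1. the applicator, lying low between the guides, has run under the catch and raised it (x of applicator_center in the frame of dock between -0.05 and 0.025 m and y of applicator_center in the frame of dock between -0.02 and 0.02 m and z of applicator_center in the frame of dock between 0.014 and 0.03 m and value of joint catch above 0.08 rad), for 0.05 s.
At the end, for the whole second after the job is handed in: The applicator lies flat (within 8 degrees) on the dock floor in the bay, its centre between 12 and 45 mm along the dock's x axis and within 20 mm of its middle line, square across the dock within 10 degrees, and the catch is shut behind it (below 0.05 rad); it has been let go (x of applicator_center in the frame of dock between 0.012 and 0.045 m and y of applicator_center in the frame of dock between -0.02 and 0.02 m and z of applicator_center in the frame of dock between 0.014 and 0.03 m and value of joint catch below 0.05 rad and angle between the y axis of applicator_center and the y axis of dock, either way round below 0.18 rad and angle between applicator_center's own z axis and vertical below 0.15 rad); the robot touches nothing.
It fails at once if the catch is lifted before the applicator has reached it (value of joint catch above 0.06 rad and (x of applicator_center in the frame of dock below -0.06 m or z of applicator_center in the frame of dock above 0.045 m)).
It fails at once if the catch is thrown wide open (value of joint catch above 0.45 rad).
It fails at once if the stapler is moved more than 30 mm (distance of stapler from where it was at the start of the episode above 0.03 m).
It fails at once if the carton is moved more than 30 mm (distance of carton from where it was at the start of the episode above 0.03 m).
It also fails if it takes over 43 s, if anything falls off the work surface, if the arm or the gripper's body presses on something with over 40 N, if the wrist force passes 120 N, or if a joint passes its speed limit or range.

### The arm

A 6-joint arm with a two-finger parallel gripper is mounted at the origin on a cart in front of the work surface, level with it; the furniture and walls round the work are solid. World frame = base frame: x ahead of the robot, y to its left, z up, the work surface at z = 0. Lengths are in mm, angles in degrees, forces in N, time in s.
With the tool pointing down it reaches from about 400 to 925 mm from the base axis. Payload 3.4 kg.
Tool frame: the origin (TCP) lies between the finger pads; the fingertips stand 25 mm ahead of it and the grasp point (between the pads) lies 6 mm ahead of it (arm.tcp_to_tips is the distance from the TCP to the fingertips, in mm); z points along the fingers, y is the line along which they close (so a half turn about z gives the same grasp; the last joint's range is limited). The gripper opens to 85 mm and grips with 20 to 120 N. Pads are 22 mm wide; open, the fingers measure 114 mm over their backs; the gripper's body (76 mm by 85 mm) begins 54 mm behind the grasp point. The pads swing forward as they close: fully open they stand 13 mm farther back than shut.
Start: joints at [64.658, 17.578, 86.31, -0, 76.112, -4.211], TCP at [207.309, 536.334, 234.605] pointing down, gripper open.
Joint ranges: [-179.03, 179.03], [-60, 130.46], [8.19, 133.38], [-81.62, 261.62], [5.75, 156.47], [-153.77, 153.77]. Speed limits (degrees/s): [147.25, 147.25, 180, 180, 180, 180].

### API

Orientations are given as [roll, pitch, yaw] about the fixed x, y, z axes, in that order (R = Rz(yaw) Ry(pitch) Rx(roll)).
In Python, from workcell import arm, eoat, optics, ticket, readout gives the robot as it stands. The module is installed in compiled form; this text tells all that it offers. Calls block until the motion is done:
- arm.reach(position, orientation): joint-space move of the TCP to a pose.
- arm.move_linear(position, orientation=None, vel=150, stop_force=None): straight line of the TCP; orientation=None keeps the orientation; vel is the mean speed in mm/s. With stop_force (N) it stops when the force on the tool has changed by that much, and returns True; else False.
- arm.set_joints(angles): joint-space move.
- eoat.grip(opening, force=None): finger opening in mm; force is the grip in N (None keeps the last); returns when the fingers have stopped.
- arm.pause(seconds).
- arm.ik(position, orientation): joint angles nearest the present ones, or None.
- optics.capture(name): name is "scene" or "top" or "wrist"; returns the picture (400x640x3 uint8, red, green, blue); there is no depth.
- optics.camera_info(name): a dict with "fovy" (degrees; the focal length in pixels is half the picture's height over the tangent of half this angle, whatever the lens; pixels are square), "cx", "cy" (the principal point, pixels), "position" and "orientation" of the camera in the world; the wrist camera has in their place "T_tool_cam" (4x4, takes a point from camera to tool coordinates, whose origin is the TCP and whose axes are the flange's). Camera axes: x right, y down, z forward; pixel columns grow to the right and rows downward; lengths in mm; the calibration is good to about 2 mm. The wrist camera is an equidistant fisheye: a pixel r from the principal point sees the ray r / f radians off the axis. A picture is of the moment at which its call begins: read the wrist's pose just before it. camera_info takes no time and is no camera call.
A pose or a line that the arm cannot do raises arm.Unreachable and nothing moves.
- ticket.finish_job(): hands the job in; it is judged then, once.
Readings, each from a call of its own:
- readout.read_clock(): time.
- readout.read_qpos(): joint angles.
- readout.read_joint_velocities(): joint speeds.
- readout.read_effort(): joint torques, N m.
- readout.read_ee_pos(): TCP position.
- readout.read_tool_rot(): TCP orientation.
- readout.read_force(): force on the tool from outside, world axes, zero at the start.
- readout.read_wrist_torque(): the same for the moment, N m.
- readout.read_grip_width(): finger opening in mm.
- readout.read_grip_force(): force on a finger pad.
Only numpy, scipy, OpenCV 4.12 (cv2) and the standard library are available. Lean on these libraries where they do the work, as an engineer would, in place of code of your own. Each camera call takes 0.05 s, during which the arm holds its last target. There are 200 camera calls.

## Working session

There is one attempt and no reset: what is moved stays moved. The work goes in short steps, each a Python script; the robot and the scene stay as the last script left them, time stands still between calls to the robot, and variables do not carry over. Pictures are saved under pics/ and viewed, at most 10 in all, crops included, and the job is handed in when it is done.

```bash
mkdir -p pics; python3 - <<'E'
from workcell import arm, eoat, optics, ticket, readout
import cv2
for n in("top","scene"):
    im=optics.capture(n); cv2.imwrite(f"pics/{n}0.png",im[:,:,::-1]); print(n,optics.camera_info(n))
print(optics.camera_info("wrist"),readout.read_clock(),readout.read_tool_rot(),arm.tcp_to_tips)
E
```

```text
top {'fovy': 44.67040477174222, 'cx': 328.24043137672345, 'cy': 206.5812687137306, 'position': array([ 448.47912669,   42.30495865, 1176.83883322]), 'orientation': array([-174.78508393,    0.37540486,  -89.50236554])}
scene {'fovy': 45.67067496624358, 'cx': 316.66256781118824, 'cy': 196.28897796874446, 'position': array([-213.31055732, -605.6113834 ,  513.64459043]), 'orientation': array([-114.79048903,    0.19684588,  -49.70845459])}
{'fovy': 65.70646984690485, 'cx': 323.63167901504016, 'cy': 193.42686305857683, 'T_tool_cam': array([[ 1.98912789e-03, -9.62498988e-01, -2.71277979e-01,
         6.90228830e+01],
       [ 9.99997085e-01,  1.54314469e-03,  1.85730845e-03,
         1.45831980e-01],
       [-1.36903633e-03, -2.71280882e-01,  9.62499251e-01,
        -1.39244162e+02],
       [ 0.00000000e+00,  0.00000000e+00,  0.00000000e+00,
         1.00000000e+00]])} 0.1 [-1.79895971e+02 -6.76161489e-03  1.58869296e+02] 25.0
```

View pics/top0.png

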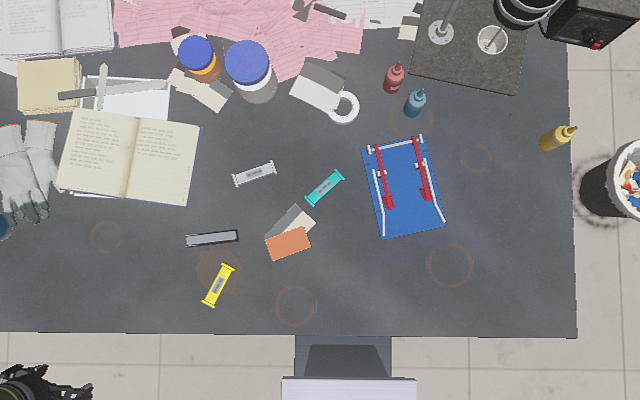

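View pics/scene0.png

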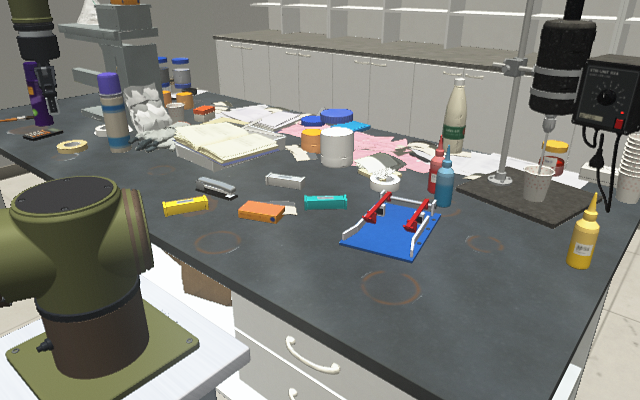

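The top view shows bar-shaped candidates: steel bar (254,173), turquoise look-alike (324,188), yellow look-alike (218,286) and grey/black stapler (212,238). I choose the steel bar at (254,173). The dock is at (403,188) with its entry towards the bottom, around (414,232), and the carton is at (288,243).

```bash
cat > h.py <<'E'
import numpy as np, cv2
from scipy.spatial.transform import Rotation as R
from workcell import arm, eoat, optics, ticket, readout
def rot(o): return R.from_euler('xyz',o,degrees=True).as_matrix()
def pose_cam(n):
    i=optics.camera_info(n); f=200/np.tan(np.radians(i['fovy'])/2)
    if n=='wrist':
        T=np.eye(4);T[:3,:3]=rot(readout.read_tool_rot());T[:3,3]=readout.read_ee_pos();T=T@i['T_tool_cam']
        return T[:3,:3],T[:3,3],f,i['cx'],i['cy']
    return rot(i['orientation']),np.array(i['position']),f,i['cx'],i['cy']
def cast(cam,px,z,fish=False):
    Rm,p,f,cx,cy=cam; px=np.atleast_2d(px).astype(float); d=(px-[cx,cy])/f
    if fish:
        r=np.linalg.norm(d,axis=1)+1e-9; ray=np.c_[d*(np.sin(r)/r)[:,None],np.cos(r)]
    else: ray=np.c_[d,np.ones(len(d))]
    w=ray@Rm.T
    return p+w*((z-p[2])/w[:,2])[:,None]
def rect_world(P):
    (c,s,_)=r=cv2.minAreaRect(P[:,:2].astype(np.float32)); b=cv2.boxPoints(r)
    e=[b[1]-b[0],b[2]-b[1]]; l=max(e,key=np.linalg.norm)
    return np.array(c),sorted(s),np.degrees(np.arctan2(l[1],l[0]))%180
def blob(mask,near):
    mask=mask.astype(np.uint8); n,lab,st,cen=cv2.connectedComponentsWithStats(mask)
    k=[i for i in range(1,n) if st[i,4]>60]; k=min(k,key=lambda i:np.hypot(*(cen[i]-near)))
    c,_=cv2.findContours((lab==k).astype(np.uint8),cv2.RETR_EXTERNAL,cv2.CHAIN_APPROX_NONE)
    return max(c,key=len)[:,0]
E
python3 - <<'E'
from h import *
im=cv2.imread('pics/top0.png'); hsv=cv2.cvtColor(im,cv2.COLOR_BGR2HSV); cam=pose_cam('top')
H,S,V=cv2.split(hsv)
P=blob((V>125)&(S<60),(254,173)); print('steel',rect_world(cast(cam,P,24)))
P=blob((V>80)&(H>100)&(H<125)&(S>150),(403,188)); h=cast(cam,P,8); print('dock',rect_world(h))
q=cast(cam,[(361,147),(424,135),(445,226),(383,239)],8); print(q.round(),q.mean(0))
for n,m,p,z in(('tq',(H>80)&(H<95)&(S>100),(324,188),24),('yel',(H>22)&(H<35)&(S>150),(218,286),24),('cart',(H>5)&(H<18)&(S>120),(288,243),21)):
    print(n,rect_world(cast(cam,blob(m,p),z)))
print('stap',cast(cam,[(186,240),(238,235)],30))
E
```

```text
steel (array([631.90234375, 230.21131897]), [36.0809440612793, 105.03913116455078], np.float32(110.58777))
dock (array([ 604.51885986, -128.53637695]), [158.14744567871094, 225.33123779296875], np.float32(12.975529))
[[ 702.  -28.    8.]
 [ 732. -181.    8.]
 [ 511. -230.    8.]
 [ 478.  -81.    8.]] [ 605.6847537  -129.87144346    8.        ]
tq (array([598.92785645,  61.51009369]), [34.133583068847656, 103.57628631591797], np.float32(132.74347))
yel (array([367.14370728, 308.28540039]), [34.79296875, 102.76786804199219], np.float32(152.12903))
cart (array([466.46395874, 146.56240845]), [54.6392936706543, 98.05448913574219], np.float32(110.31552))
stap [[471.33223243 385.08424448  30.        ]
 [484.13269466 262.75218048  30.        ]]
```

Measured sizes agree with the text: bar 36×105, plate 158×225, look-alikes 34×103, carton 55×98. Next I'll go above the bar and take the close look.

```bash
python3 - <<'E'
from h import *
arm.reach([631.9,230.2,170],[180,0,110.6]); 
cam=pose_cam('wrist'); im=optics.capture('wrist')[:,:,::-1].copy(); cv2.imwrite('pics/w1.png',im)
hsv=cv2.cvtColor(im,cv2.COLOR_BGR2HSV);H,S,V=cv2.split(hsv)
# project expected centre by nearest cast
yy,xx=np.mgrid[0:400:2,0:640:2]; px=np.c_[xx.ravel(),yy.ravel()]
w=cast(cam,px,25,True); k=np.argmin(np.hypot(*(w[:,:2]-[631.9,230.2]).T)); print(px[k])
P=blob((V>125)&(S<60),px[k]); print('steel',rect_world(cast(cam,P,25,True)),P.min(0),P.max(0))
print(readout.read_clock(),readout.read_qpos())
E
```

```text
[324 184]
steel (array([633.98754883, 231.8359375 ]), [33.80488967895508, 102.21168518066406], np.float32(110.7513)) [308 129] [344 233]
2.0583 [ 1.65312857e+01  2.80058345e+01  7.87646421e+01  2.76554495e-02
  7.32140795e+01 -4.18167939e+00]
```

View pics/w1.png

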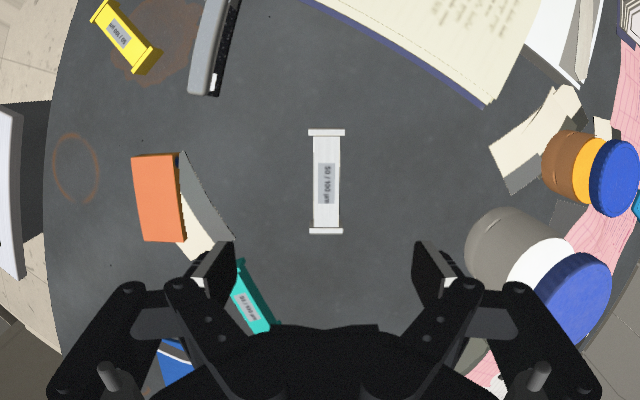

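The close crop confirms a bright steel bar centred at (326,181). It is free-standing, with turquoise at (253,300) and yellow at (125,35) well away. Now I'll grip it and look at the dock on the way.

```bash
python3 - <<'E'
from h import *
o=[180,0,110.75]
arm.move_linear([634,231.8,60],o,vel=200)
print(arm.move_linear([634,231.8,29],vel=80,stop_force=15))
eoat.grip(10,50); print(readout.read_grip_width(),readout.read_grip_force(),readout.read_ee_pos())
arm.move_linear([634,231.8,150],vel=150); print(readout.read_grip_width())
arm.reach([500,-110,210],[180,0,103])
cam=pose_cam('wrist'); im=optics.capture('wrist')[:,:,::-1].copy(); cv2.imwrite('pics/w2.png',im)
cv2.imwrite('pics/top2.png',optics.capture('top')[:,:,::-1])
hsv=cv2.cvtColor(im,cv2.COLOR_BGR2HSV);H,S,V=cv2.split(hsv)
np.save('cam2.npy',np.array(cam,dtype=object),allow_pickle=True)
print(readout.read_clock(),readout.read_ee_pos(),readout.read_qpos())
E
```

```text
False
10.056884668471117 0.0 [634.01155223 231.80437535  29.03446657]
9.692850593701781
6.4417 [ 500.697853   -109.11534598  209.69930774] [-1.70316240e+01  1.38472248e+01  9.57028602e+01  2.05317517e-02
  7.04610781e+01 -3.01254664e+01]
```

View pics/w2.png

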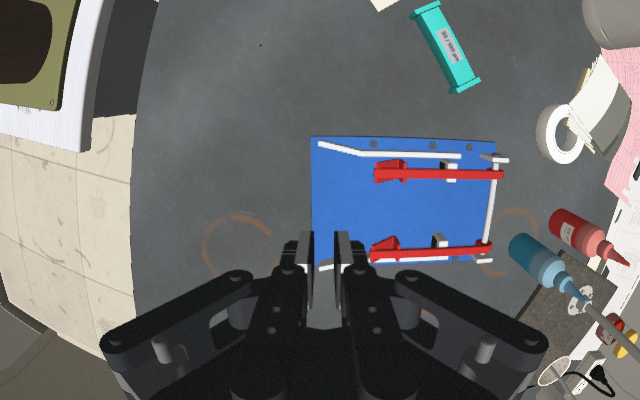

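The fingers are shut to 10 mm with zero force, so the grasp missed. I'll check where the bar is now in the top view.

```bash
python3 - <<'E'
from h import *
im=cv2.imread('pics/top2.png'); hsv=cv2.cvtColor(im,cv2.COLOR_BGR2HSV); cam=pose_cam('top')
H,S,V=cv2.split(hsv)
P=blob((V>125)&(S<60),(254,173)); print('steel',rect_world(cast(cam,P,24)))
print('carton',rect_world(cast(cam,blob((H>5)&(H<18)&(S>120),(288,243)),21)))
cv2.imwrite('pics/t2c.png',cv2.resize(im[80:320,160:480],None,fx=2.4,fy=2.4))
E
```

```text
steel (array([631.90234375, 230.21131897]), [36.0809440612793, 105.03913116455078], np.float32(110.58777))
carton (array([466.44821167, 146.56930542]), [54.43088912963867, 98.07763671875], np.float32(110.500435))
```

View pics/t2c.png

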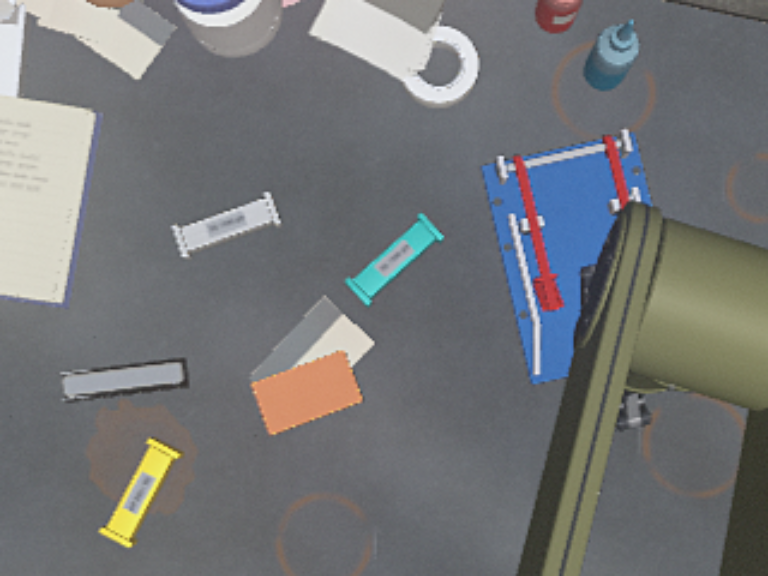

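```bash
python3 - <<'E'
from h import *
cw=pose_cam('wrist'); ct=pose_cam('top')
print(readout.read_ee_pos(),readout.read_tool_rot())
print('tips wrist',cast(cw,[(307,233),(342,233)],185,True))
print('cam',cw[1], 'axis',cw[0][:,2])
print('grip seen top',cast(ct,[(423,251)],190), 'scene FK chk', readout.read_force())
# dock seen by wrist (corners) vs top
print(cast(cw,[(311,137),(495,142)],8,True))
cv2.imwrite('pics/s2.png',optics.capture('scene')[:,:,::-1])
E
```

```text
[ 500.697853   -109.11534598  209.69930774] [ 1.79999945e+02 -2.23379412e-02  1.03086974e+02]
tips wrist [[ 491.67265015 -111.80430863  185.        ]
 [ 511.23973664 -107.22369993  185.        ]]
cam [485.01219998 -41.90770361 348.97006248] axis [ 0.0620589  -0.26275691 -0.96286422]
grip seen top [[ 450.10485463 -142.28963507  190.        ]] scene FK chk [ 1.01205937 -0.24608995 -0.4084564 ]
[[478.73919635 -75.36674847   8.        ]
 [696.61119329 -23.23565499   8.        ]]
```

View pics/s2.png

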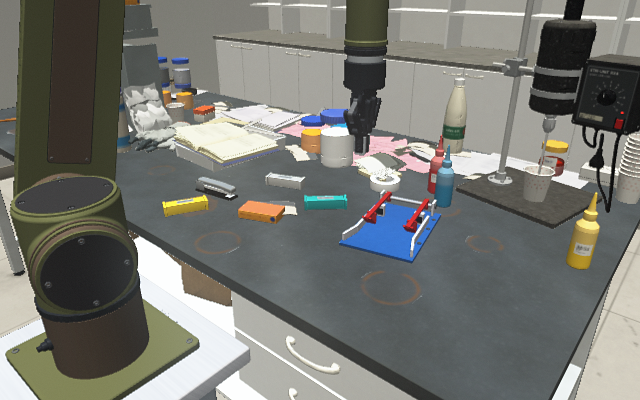

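The bar has not moved and the views agree in xy. In w2 the pad tips at (307–342,233) sit closer to the camera than 25 mm ahead of the TCP would put them, so the fingertips are probably higher than I assumed. I'll find the tip height by touching bare bench beside the bar at 24 mm opening.

```bash
python3 - <<'E'
from h import *
eoat.grip(24,50)
arm.reach([560,230,110],[180,0,110.75])
arm.move_linear([560,230,40],vel=150)
print(arm.move_linear([560,230,-5],vel=30,stop_force=6),readout.read_ee_pos(),readout.read_force(),readout.read_grip_width())
arm.move_linear([560,230,60],vel=150)
cam=pose_cam('wrist'); im=optics.capture('wrist')[:,:,::-1].copy(); cv2.imwrite('pics/w3.png',im)
print(readout.read_clock(),readout.read_force())
E
```

```text
True [559.82962946 229.95632016   3.30958423] [-0.12655587 -0.31691719  5.43027238] 23.773740428958504
10.45 [-0.01609856 -0.08653717  0.54095877]
```

View pics/w3.png

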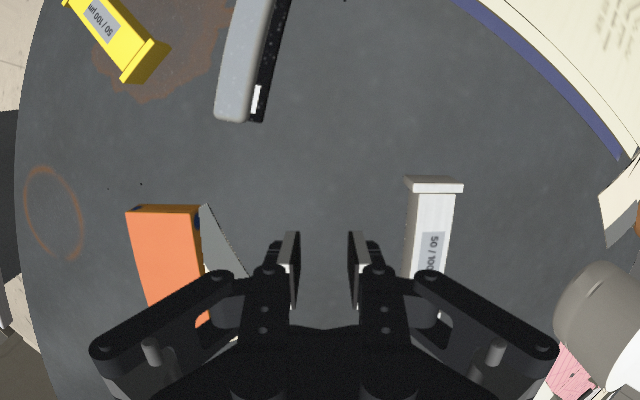

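The tips touch the bench at TCP z = 3.3, so they stand only 3 mm ahead of the TCP at this opening. My first grasp therefore closed just above the bar (tips about 26 mm, bar top 25 mm). I'll regrip with tips 12 mm above the bench (TCP z 15.3), and refine the dock pose from w2.

```bash
python3 - <<'E'
from h import *
im=cv2.imread('pics/w2.png');H,S,V=cv2.split(cv2.cvtColor(im,cv2.COLOR_BGR2HSV)); cam=np.load('cam2.npy',allow_pickle=True)
P=blob((H>100)&(H<125)&(S>150)&(V>80),(400,200)); h=cast(cam,P,8,True)
def line(sel):
    vx,vy,x,y=cv2.fitLine(h[sel][:,:2].astype(np.float32),cv2.DIST_HUBER,0,.01,.01).ravel(); return np.array([x,y]),np.degrees(np.arctan2(vy,vx)),sel.sum()
p1,a1,n1=line((P[:,1]<150)&(P[:,0]>320)&(P[:,0]<485)); p2,a2,n2=line((P[:,0]<318)&(P[:,1]>145)&(P[:,1]<225))
print(p1,a1,n1,p2,a2,n2)
a=np.radians(a1); ex=np.array([np.cos(a),np.sin(a)]); ey=np.array([-ex[1],ex[0]])
O=ex*(p2@ex+100)+ey*(p1@ey-80); print('origin wrist',O)
it=cv2.imread('pics/top0.png');H,S,V=cv2.split(cv2.cvtColor(it,cv2.COLOR_BGR2HSV))
c,s,_=rect_world(cast(pose_cam('top'),blob((H>100)&(H<125)&(S>150)&(V>80),(403,188)),8)); print('origin top',c-14*ex)
eoat.grip(85)
arm.move_linear([634,231.8,70],vel=200)
print(arm.move_linear([634,231.8,15.3],vel=80,stop_force=15))
eoat.grip(15,60); print(readout.read_grip_width(),readout.read_grip_force(),readout.read_ee_pos())
arm.move_linear([634,231.8,150],vel=150); print(readout.read_grip_width(),readout.read_grip_force(),readout.read_force(),readout.read_clock())
E
```

```text
[580.17584  -53.011623] 13.95538 307 [ 491.27747 -128.12079] -76.35848 80
origin wrist [ 595.2104  -131.70863]
origin top [ 590.93208599 -131.91270351]
False
23.245423926686314 61.003568172454834 [634.33031852 231.87657466  15.93663131]
22.893069362823873 60.09570121765137 [ 0.80975477 -0.14344461 -4.6061219 ] 14.0583
```

```bash
cat >> h.py <<'E'
O=np.array([593,-131.8]); A=13.5
ex=np.array([np.cos(np.radians(A)),np.sin(np.radians(A))]); ey=np.array([-ex[1],ex[0]])
def dp(x,y,z): return [*(O+x*ex+y*ey),z]
YAW=[180,0,90+A]
E
python3 - <<'E'
from h import *
arm.reach(dp(-72,0,120),YAW)
cv2.imwrite('pics/s4.png',optics.capture('scene')[100:320,240:560,::-1].repeat(2,0).repeat(2,1))
arm.move_linear(dp(-72,0,40),vel=120)
print(arm.move_linear(dp(-72,0,18),vel=25,stop_force=5),readout.read_ee_pos(),readout.read_force(),readout.read_grip_width())
cv2.imwrite('pics/w4.png',optics.capture('wrist')[:,:,::-1]);print(readout.read_clock())
E
```

```text
True [ 522.94018471 -148.6316224    23.90264435] [-1.07975759  0.64713135  5.32765501] 23.311490604288743
17.1
```

View pics/w4.png

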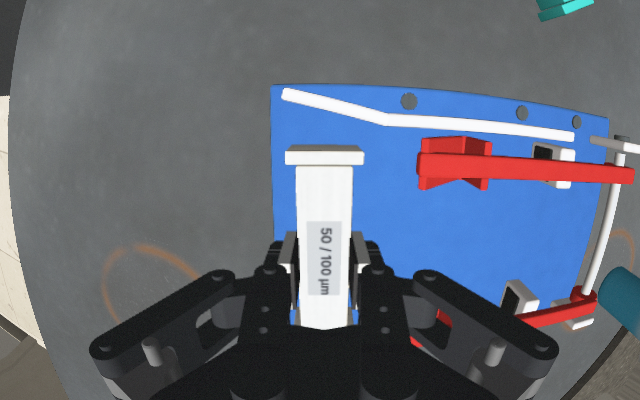

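The bar sits on the dock floor at the entry. Its end plate is at (325,150), inside the guide, which runs from (285,95) to (575,137). The red noses at (455,160) are still ahead and untouched. Now a quick check of the dock frame.

```bash
python3 - <<'E'
from h import *
c=pose_cam('wrist'); 
for n,p,z in(('endplate top outer edge',(325,148),34),('guide bend inner/outer top',(385,123),26),('guide far',(560,139),26),('guide far outer',(560,132),26),('plate corner',(272,86),8),('plate entry',(273,200),8),('shaft far',(634,176),40)):
    w=cast(c,p,z,True)[0,:2]-O; print(n,(w@ex).round(1),(w@ey).round(1))
E
```

```text
endplate top outer edge -71.5 52.6
guide bend inner/outer top -44.7 63.2
guide far 58.0 61.9
guide far outer 57.5 65.8
plate corner -97.7 80.9
plate entry -98.7 21.9
shaft far 123.7 46.3
```

Everything agrees within 2–3 mm, well inside the ±8 mm guide play. Now I'll slide it in.

```bash
python3 - <<'E'
from h import *
for x in(-45,-20,5,29.5):
    s=arm.move_linear(dp(x,1,24),YAW,vel=40,stop_force=25)
    w=readout.read_ee_pos()[:2]-O
    print(x,s,(w@ex).round(1),(w@ey).round(1),np.round(readout.read_force(),1),readout.read_grip_width())
    if s: break
cv2.imwrite('pics/w5.png',optics.capture('wrist')[:,:,::-1]);print(readout.read_clock())
E
```

```text
-45 False -45.0 1.0 [-2.2 -0.4  1.7] 23.504234872173534
-20 False -23.8 2.0 [-9.9 -2.4  8.2] 23.35206046108205
5 False 5.2 1.1 [-4.1 -0.1  2.3] 23.21899256906213
29.5 False 30.8 0.7 [ 1.5 -0.2 -2.7] 23.224887927307154
20.3167
```

View pics/w5.png

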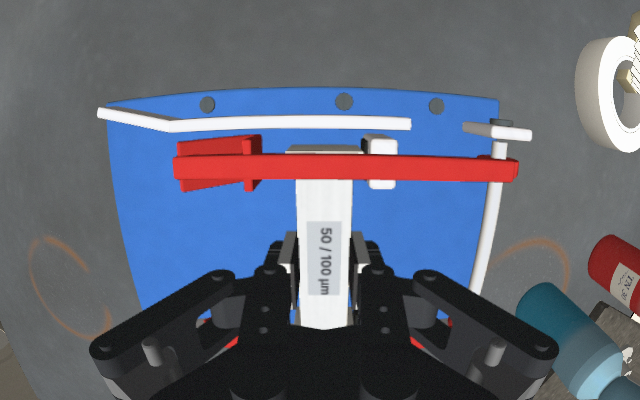

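The bar is in the bay. Its end plate (285–365,150) lies against the stop block at (367,160), and the nose's drop face is at (262,150), behind it. Now I'll release, lift and verify.

```bash
python3 - <<'E'
from h import *
eoat.grip(42); print(readout.read_grip_width(),readout.read_force())
p=readout.read_ee_pos(); arm.move_linear([p[0],p[1],110],vel=80)
p=dp(-40,20,220); arm.move_linear(p,vel=200); arm.pause(.3)
c=pose_cam('wrist'); im=optics.capture('wrist')[:,:,::-1].copy(); cv2.imwrite('pics/w6.png',im)
cv2.imwrite('pics/s6.png',cv2.resize(optics.capture('scene')[160:270,320:470,::-1],None,fx=4,fy=4,interpolation=cv2.INTER_CUBIC))
a=cv2.imread('pics/w6.png'); b=cv2.imread('pics/s6.png'); cv2.imwrite('pics/both.png',np.vstack([cv2.resize(a,(480,300)),cv2.resize(b,(480,int(480*b.shape[0]/b.shape[1])))[:300]]))
print(readout.read_clock(),readout.read_force())
E
```

```text
41.9996352196703 [0.16718916 0.81556123 0.29717711]
23.0667 [-0.82621034  0.41651177  0.07637377]
```

View pics/both.png

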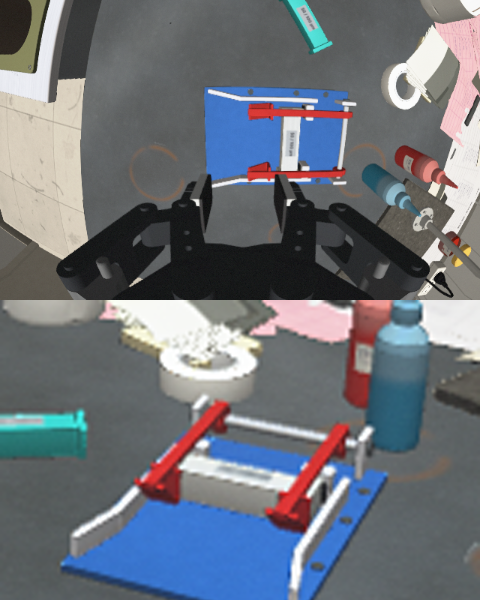

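The bar lies square in the bay at (291,140) in the upper picture, behind both shut red noses at (258,112) and (258,170). The gripper is clear of everything, so I'm handing in.

```bash
python3 -c "
from workcell import ticket; print(ticket.finish_job())"
```

```text
the job is handed in; nothing more can be done
None
```

The applicator is parked square in the dock with the catch shut behind it and the gripper clear, and the job was handed in at about 23 s; the first grasp closed just above the bar and was redone, and no verdict came back.

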